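# Unstack the morning bread onto its display boards

### The arm

A 6-joint arm with a two-finger parallel gripper is mounted at the origin on the work surface. World frame = base frame: x ahead of the robot, y to its left, z up, the work surface at z = 0. Lengths are in m, angles in degrees, forces in N, time in s.
With the tool pointing down it reaches from about 0.3 to 0.75 m from the base axis. Payload 8.5 kg.
Tool frame: the origin (TCP) lies midway between the tips of the shut fingers; the grasp point (between the pads) lies 19 mm behind it (env.grip_depth is the distance from the TCP to the grasp point, in m); y points along the fingers, x is the direction in which the jaws open and shut, and the axes are right-handed (so a half turn about y gives the same grasp; the last joint's range is limited). The gripper opens to 85 mm and grips with 20 to 120 N. Pads are 22 mm wide; open, the fingers measure 114 mm over their backs; the gripper's body (76 mm by 85 mm) begins 54 mm behind the grasp point. The pads swing forward as they close: fully open they stand 13 mm farther back than shut.
Start: joints at [54.872, 21.807, 74.336, -0, 83.858, -12.336], TCP at [0.213, 0.507, 0.231] pointing down, gripper open.
Joint ranges: [-178.18, 178.18], [-50.72, 133.34], [12.68, 142.11], [-81.47, 261.47], [9.98, 163.14], [-165.26, 165.26]. Speed limits (degrees/s): [136.94, 136.94, 180, 180, 180, 180].

### API

Orientations are given as a 3x3 rotation matrix whose columns are the frame's x, y, z axes.
In Python, from rig import env gives the robot as it stands.
- The arm moves only by the shell command python3 -m inch 'ROWS' [FORCE]. ROWS is JSON, a list that holds one entry, the list of rows, each a list of 7 numbers: the gripper command: -1 is shut, 1 is fully open, values between are in proportion, then the shift along the world's x, y, z in cm, then the turn, a rotation vector about the world's x, y, z in degrees. In form: [[[grip, dx, dy, dz, rx, ry, rz], ...]]. A call has 1 to 20 rows; each row is the pose to reach, as a shift and turn from the pose commanded when the call began; what a row does not reach only later rows make up. A row lasts 1/8 s, in which the tool goes at most 62.5 mm and 10.7 degrees, less where a joint would pass 70% of its speed; a pose out of reach is approached as far as the arm can. A call with a gripper value outside its range is refused whole. The fingers move at their own pace and stop on an object; FORCE is the grip in N (left out, the last holds). Time passes only in rows, so rows that repeat a pose let the fingers close. It gives the time, the measured TCP pose, the force and the opening at its end, in the units of the state.
- env.observe(): the state, without advancing time (a new reading comes with each control period).
- env.get_image(name): name is "side" or "top"; returns a dict with "frame" (480x640x3 uint8, red, green, blue), "mtx" (3x3 intrinsics, pixels), "distortion" ([k1, k2, p1, p2, k3] as OpenCV has them; the pictures are not rectified), "rvec" (rotation vector, rad) and "tvec" (3), from world to camera coordinates, as OpenCV has them. Camera axes: x right, y down, z forward; pixel columns grow to the right and rows downward; lengths in m; the calibration is good to about 2 mm. A picture is of the moment at which its call begins. There is no depth.
- env.close_job(): hands the job in, once; it reports no verdict.
The state is a dict: "time_s": time; "q": joint angles; "qvel": joint speeds; "joint_efforts": joint torques, N m; "position": TCP position; "tool_rot": TCP orientation; "ft_force": force on the tool from outside, world axes, zero at the start; "wrist_torque": the same for the moment, N m; "grip_width": finger opening in m.
Only numpy, scipy, OpenCV 4.12 (cv2) and the standard library are available. Lean on these libraries where they do the work, as an engineer would, in place of code of your own. Each camera call takes 0.05 s, during which the arm holds its last target.

### The job

Yesterday's brown cut half loaf is still on the white marble board: first put it in the red returns tray, lying flat inside the rim. Then take the stack of fresh bread on the wire rack apart from the top down and set each one centred on its own board, right way up and lengthwise along it: the pale floury roll on the white marble, the golden loaf on the light wood, the dark rye loaf on the black slate. Set the bread down rather than dropping it, never let any of it touch the bare counter, and leave the honey and jam jars standing where they are.

Things in the scene. Friction and masses are not known exactly. Their poses are not given: they have to be found in the camera images.
- old_mid (a point): yesterday's cut half loaf: mid-brown crust with a pale crumb cut end (at its +y end), 84 mm long, 56 mm wide, 44 mm high, flat sides, about 0.2 kg, loose, lying on the marble board at the start. The point is the centre of the loaf, half-way up. Its y axis runs along its length, x across its width, z up. 
- pale_mid (a point): pale floury roll with a cross cut on top, 72 mm long, 54 mm wide, 38 mm high, about 0.12 kg, loose, on top of the stack at the start. The point is the centre of the loaf, half-way up. Its y axis runs along its length, x across its width, z up. The sides are flat and upright over the middle three quarters of the length; top and underside are flat.
- gold_mid (a point): golden brown loaf with slanted darker slashes, 116 mm long, 56 mm wide, 40 mm high, about 0.22 kg, loose, in the middle of the stack at the start. The point is the centre of the loaf, half-way up. Its y axis runs along its length, x across its width, z up. Sides, top and underside flat as on the roll.
- rye_mid (a point): very dark brown rye loaf with white flour stripes, 160 mm long, 58 mm wide, 42 mm high, about 0.34 kg, loose, at the bottom of the stack at the start, lying on a black and brass wire rack (fixed, 94 by 180 mm, 18 mm high). The three stacked breads lie nearly parallel, the shorter on the longer. The point is the centre of the loaf, half-way up. Its y axis runs along its length, x across its width, z up. Sides, top and underside flat as on the roll.
- marble_board: white marble board, for the floury roll. Fixed slab, 180 mm long (its y axis), 90 mm wide (x), 18 mm thick; origin at the centre of its underside on the counter, so its top is 18 mm above the origin.
- wood_board: light wooden board, for the golden loaf. Fixed slab, 180 mm long (its y axis), 90 mm wide (x), 18 mm thick; origin at the centre of its underside on the counter, so its top is 18 mm above the origin.
- slate_board: black slate board, for the rye loaf. Fixed slab, 180 mm long (its y axis), 90 mm wide (x), 18 mm thick; origin at the centre of its underside on the counter, so its top is 18 mm above the origin.
- returns_tray: red shallow plastic tray for yesterday's bread, fixed, 190 mm long (its y axis), 110 mm wide (x), with an upright rim 12 mm high and 4 mm thick; floor 4 mm thick. Origin at the centre of its underside on the counter.
- honey_mid (a point): amber honey jar, 42 mm across, 65 mm tall, loose, standing on the dark wooden condiment tray with a small white dish between the two jars; a bystander, to be left alone. The point is its centre, half-way up.
- jam_mid (a point): dark red jam jar, 42 mm across, 65 mm tall, loose, standing on the dark wooden condiment tray with a small white dish between the two jars; a bystander, to be left alone. The point is its centre, half-way up.
Things that resemble listed ones, but are neither listed nor needed, are in the scene too. Leave any blue, purple or turquoise look-alike of the part that bears gold_mid alone.

How it is judged (in metres and radians):
On the way, in this order (a step that is already met when the one before it is completed fails the run):
1. yesterday's half loaf lies in the red tray (x of old_mid in the frame of returns_tray between -0.035 and 0.035 m and y of old_mid in the frame of returns_tray between -0.07 and 0.07 m and z of old_mid in the frame of returns_tray below 0.031 m and angle between old_mid's own z axis and vertical below 0.1 rad), for 0.2 s.
2. the floury roll lies on the white marble board (horizontal distance between pale_mid and marble_board below 0.015 m and z of pale_mid in the frame of marble_board between 0.033 and 0.041 m and angle between the y axis of pale_mid and the y axis of marble_board, either way round below 0.2 rad and angle between pale_mid's own z axis and vertical below 0.1 rad), for 0.2 s.
3. the golden loaf lies on the wooden board (horizontal distance between gold_mid and wood_board below 0.015 m and z of gold_mid in the frame of wood_board between 0.034 and 0.042 m and angle between the y axis of gold_mid and the y axis of wood_board, either way round below 0.2 rad and angle between gold_mid's own z axis and vertical below 0.1 rad), for 0.2 s.
4. the dark rye loaf lies on the black slate board (horizontal distance between rye_mid and slate_board below 0.015 m and z of rye_mid in the frame of slate_board between 0.035 and 0.043 m and angle between the y axis of rye_mid and the y axis of slate_board, either way round below 0.2 rad and angle between rye_mid's own z axis and vertical below 0.1 rad), for 0.2 s.
At the end, for the whole second after the job is handed in: Half loaf flat inside the red tray; roll on marble, golden loaf on wood, rye on slate, each resting upright on its board, centre within 15 mm of the board's centre, length within 0.2 rad of the board's (either way round); all bread released and still (all of step 1 and all of step 2 and all of step 3 and all of step 4 and linear speed of each of rye, gold, pale, old below 0.02 m/s and angular speed of each of rye, gold, pale, old below 0.2 rad/s and contact force between each of rye, gold, pale, old and the fingers below 0.1 N); the robot touches nothing.
It fails at once if bread touches the bare counter: a fresh one's centre more than 9 mm below its height on a board, or the half loaf's centre below 23.5 mm (in the tray it is at 26 mm) (height (world z) of rye_mid below 0.03 m or height (world z) of gold_mid below 0.029 m or height (world z) of pale_mid below 0.028 m or height (world z) of old_mid below 0.0235 m).
It fails at once if a piece of bread is dropped: falls free of the fingers faster than 0.6 m/s ((linear speed of rye above 0.6 m/s and contact force between rye and the fingers below 0.1 N) or (linear speed of gold above 0.6 m/s and contact force between gold and the fingers below 0.1 N) or (linear speed of pale above 0.6 m/s and contact force between pale and the fingers below 0.1 N) or (linear speed of old above 0.6 m/s and contact force between old and the fingers below 0.1 N)).
It fails at once if the honey jar is pushed more than 25 mm or tipped (distance of honey_mid from where it was at the start of the episode above 0.025 m or angle between honey_mid's own z axis and vertical above 0.5 rad).
It fails at once if the jam jar is pushed more than 25 mm or tipped (distance of jam_mid from where it was at the start of the episode above 0.025 m or angle between jam_mid's own z axis and vertical above 0.5 rad).
It also fails if it takes over 118 s, if anything falls off the work surface, if the arm or the gripper's body presses on something with over 40 N, if the wrist force passes 120 N, or if a joint passes its speed limit or range.

## Working session

There is one attempt and no reset: what is moved stays moved. The work goes in short steps, Python scripts to look and compute and a shell command to move; the robot and the scene stay as the last step left them, time stands still between calls to the robot, and variables do not carry over. Pictures are saved under pics/ and viewed, and the job is handed in when it is done.

```bash
mkdir -p pics; ls; python3 - <<'E'
from rig import env
import cv2
for n in("top","side"):
    d=env.get_image(n); cv2.imwrite(f"pics/{n}0.png",d["frame"][:,:,::-1]); print(n,d["mtx"],d["distortion"],d["rvec"],d["tvec"])
s=env.observe(); print({k:s[k] for k in("time_s","position","tool_rot","grip_width","ft_force")},env.grip_depth)
E
```

```text
pics
top [[468.81560138   0.         311.50421702]
 [  0.         468.81560138 241.6015409 ]
 [  0.           0.           1.        ]] [-0.12480991  0.          0.          0.          0.        ] [ 2.1942462  -2.18710546  0.02915184] [-0.0521602   0.43147717  1.13536125]
side [[486.98729544   0.         318.34595999]
 [  0.         486.98729544 248.00144233]
 [  0.           0.           1.        ]] [-0.07292578  0.          0.          0.          0.        ] [ 2.04339917 -0.91390495  0.44128588] [-0.33785331  0.25447143  1.00744413]
{'time_s': 0.1, 'position': array([0.2129045 , 0.50684415, 0.23076549]), 'tool_rot': array([[ 3.87365149e-01, -7.80800572e-04, -9.21926045e-01],
       [ 9.21925467e-01, -1.07543189e-03,  3.87365817e-01],
       [-1.29392412e-03, -9.99999117e-01,  3.03255099e-04]]), 'grip_width': 0.08551357116116307, 'ft_force': array([-0.09378697,  0.2950571 ,  0.40756038])} 0.0187
```

View pics/top0.png

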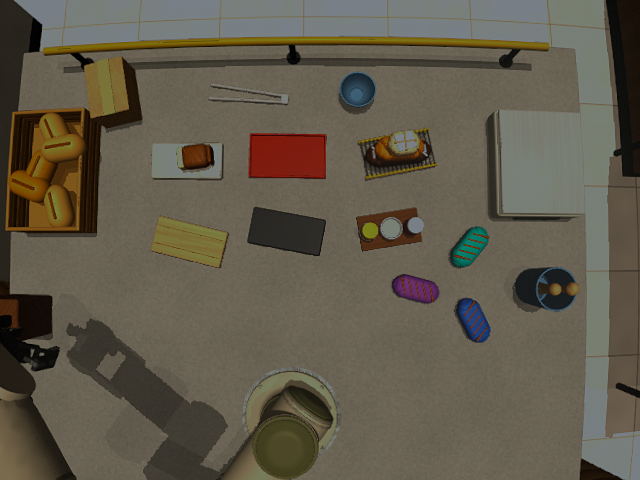

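View pics/side0.png

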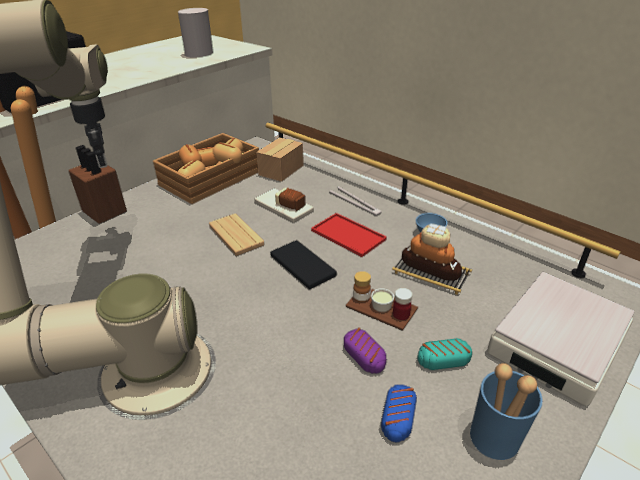

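The top view shows the half loaf at about (196,156) on the white marble, the red tray at (288,155), the stack on the rack at (400,148), wood (190,242), slate (287,231), jars at (370,231) and (415,226), and coloured look-alikes at (416,289), (470,247) and (474,320). Next I'll enlarge these areas.

```bash
cat > h.py <<'E'
import numpy as np, cv2
from rig import env
def cam(n):
    d=env.get_image(n); d["R"]=cv2.Rodrigues(np.array(d["rvec"],float))[0]; d["t"]=np.array(d["tvec"],float).reshape(3); return d
def back(d,uv,z):
    p=cv2.undistortPoints(np.array([[uv]],float),d["mtx"],np.array(d["distortion"]))[0,0]
    r=d["R"].T@np.array([p[0],p[1],1]); c=-d["R"].T@d["t"]
    return c+r*(z-c[2])/r[2]
def proj(d,P):
    return cv2.projectPoints(np.array(P,float).reshape(-1,1,3),d["rvec"],d["tvec"],d["mtx"],np.array(d["distortion"]))[0][:,0]
def crop(d,x0,y0,x1,y1,k,name):
    c=cv2.resize(np.ascontiguousarray(d["frame"][y0:y1,x0:x1,::-1]),None,fx=k,fy=k,interpolation=cv2.INTER_CUBIC)
    c=cv2.convertScaleAbs(c,alpha=1.6,beta=10)
    for i in range(x0-x0%10+10,x1,10): cv2.putText(c,str(i),((i-x0)*k-10,10),0,.35,(0,255,0)); cv2.line(c,((i-x0)*k,12),((i-x0)*k,18),(0,255,0))
    for i in range(y0-y0%10+10,y1,10): cv2.putText(c,str(i),(0,(i-y0)*k+4),0,.35,(0,255,0)); cv2.line(c,(24,(i-y0)*k),(30,(i-y0)*k),(0,255,0))
    cv2.imwrite("pics/"+name,c)
E
python3 - <<'E'
from h import *
d=cam("top")
crop(d,145,125,235,190,8,"a1.png");crop(d,240,125,335,190,8,"a2.png");crop(d,350,118,445,188,8,"a3.png");crop(d,145,205,335,275,4,"a4.png")
E
```

```text
(no output)
```

View pics/a1.png

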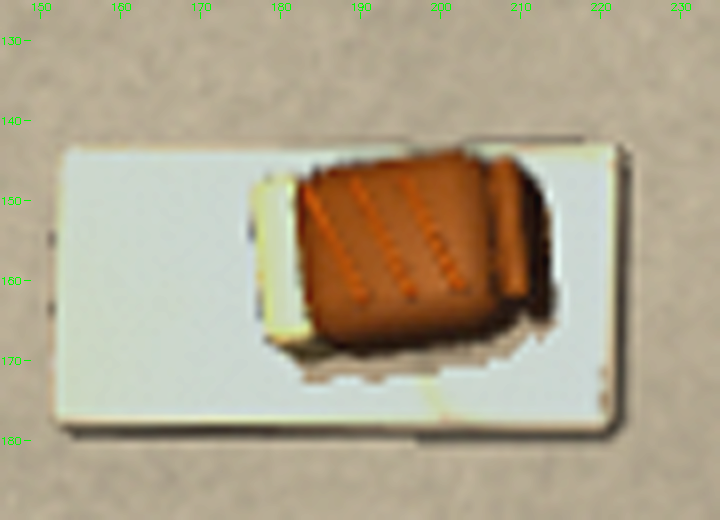

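View pics/a2.png

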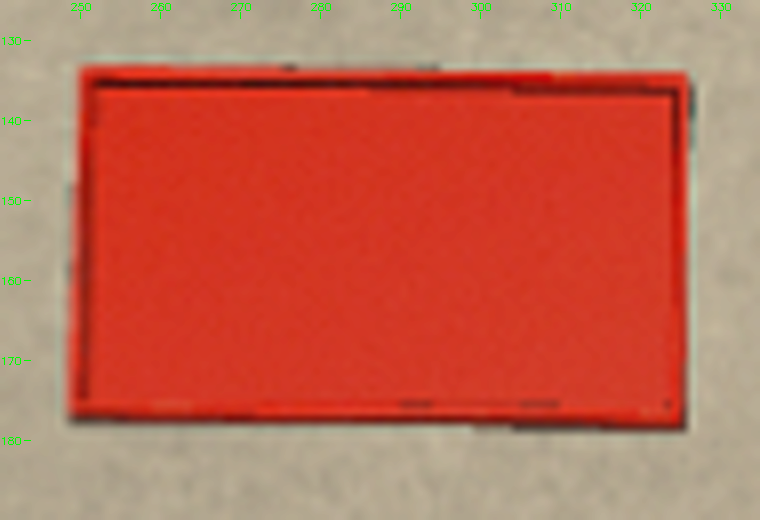

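View pics/a3.png

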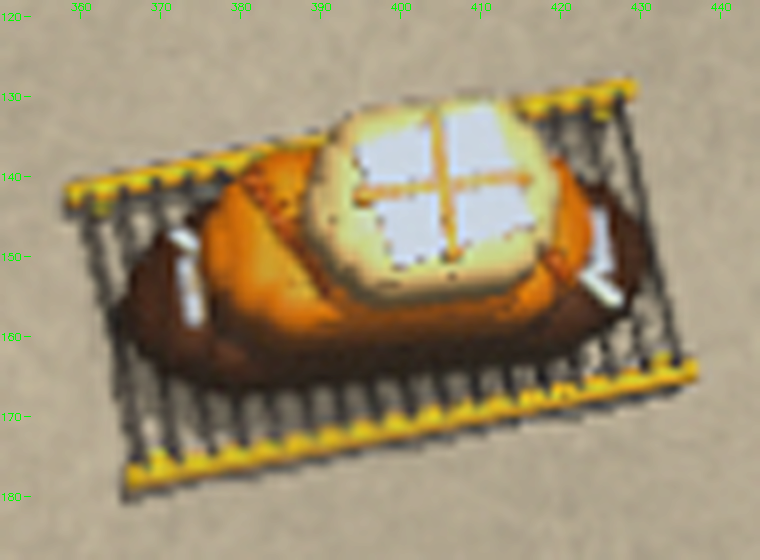

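View pics/a4.png

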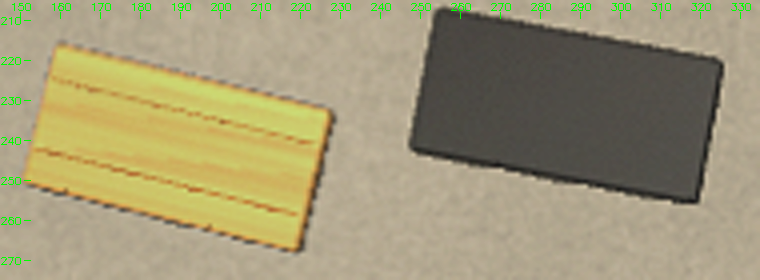

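```bash
cat > est.py <<'E'
from h import *
def rect(d,px,z,name):
    P=np.array([back(d,np.array(p)-.5,z) for p in px])[:,:2]
    c=P.mean(0); (TL,TR,BR,BL)=P
    ax=(TL+BL-TR-BR)/2; w=(TL+TR-BL-BR)/2
    print(name,"c",c.round(4),"L %.4f W %.4f"%(np.linalg.norm(ax),np.linalg.norm(w)),"yaw(len from +y) %.1f / from W %.1f"%(np.degrees(np.arctan2(-ax[0],ax[1])),np.degrees(np.arctan2(w[1],w[0]))))
    return c
E
python3 - <<'E'
from est import *
d=cam("top")
rect(d,[(153,143.5),(221.5,143.2),(221.7,177.7),(152,178)],.018,"marble")
rect(d,[(250,133.3),(326,134),(325.8,178.5),(248.8,177)],.012,"tray")
rect(d,[(158.7,215.8),(227.7,232.7),(220,267.5),(151,250.5)],.018,"wood")
rect(d,[(254.5,207.3),(325.3,219.7),(319,255.5),(247.8,242)],.018,"slate")
rect(d,[(358.5,142),(429,129.5),(436.5,163.5),(366,178)],.018,"rack")
print("pale c",back(d,(404.9,140.8),.138))
print("pale along",back(d,(394.5,142),.138),back(d,(415.5,139.5),.138))
print("pale across",back(d,(403.3,131.5),.138),back(d,(406,149.8),.138))
print("cam",-d["R"].T@d["t"])
for p in [(183,149),(205,144.5),(206.5,165),(185,168)]: print(back(d,np.array(p)-.5,.062))
for p in[(176.8,148.5),(178.3,167)]: print("crumb",back(d,np.array(p)-.5,.062),back(d,np.array(p)-.5,.018))
dd=cam("side")
crop(dd,250,180,330,225,9,"b1.png");crop(dd,385,210,485,300,7,"b2.png")
E
```

```text
marble c [0.6334 0.2612] L 0.1760 W 0.0873 yaw(len from +y) -0.5 / from W 0.9
tray c [0.6453 0.0104] L 0.1894 W 0.1109 yaw(len from +y) -1.0 / from W -0.4
wood c [0.4317 0.2511] L 0.1788 W 0.0874 yaw(len from +y) -13.3 / from W -11.9
slate c [0.4579 0.0111] L 0.1758 W 0.0872 yaw(len from +y) -10.2 / from W -10.1
rack c [ 0.6507 -0.2606] L 0.1783 W 0.0892 yaw(len from +y) 11.4 / from W 11.2
pale c [ 0.6488552 -0.2579836  0.138    ]
pale along [ 0.6459287  -0.23490054  0.138     ] [ 0.65204995 -0.28159297  0.138     ]
pale across [ 0.66983058 -0.25477822  0.138     ] [ 0.62864609 -0.26010235  0.138     ]
cam [ 0.38137554 -0.07069657  1.15216886]
[0.65169371 0.25824889 0.062     ]
[0.66192132 0.20478382 0.062     ]
[0.61211531 0.19991303 0.062     ]
[0.60540531 0.25201767 0.062     ]
crumb [0.65315464 0.27355203 0.062     ] [0.66412384 0.28744615 0.018     ]
crumb [0.60801789 0.26849822 0.062     ] [0.61716533 0.28218837 0.018     ]
```

View pics/b1.png

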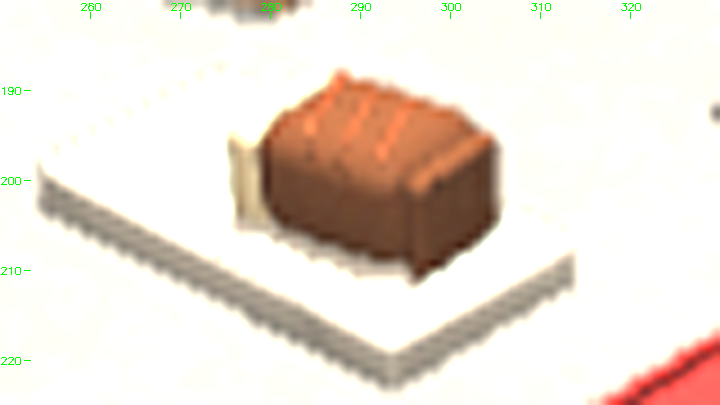

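View pics/b2.png

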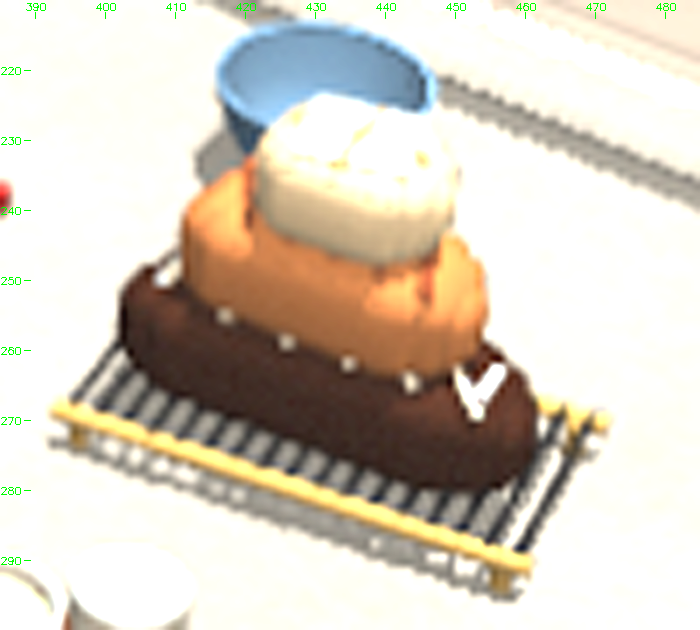

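```bash
cat >> h.py <<'E'
def box(c,yaw,L,W,H):
    a=np.radians(yaw); ex=np.array([np.cos(a),np.sin(a)]); ey=np.array([-np.sin(a),np.cos(a)])
    return [np.append(np.array(c[:2])+sx*W/2*ex+sy*L/2*ey,c[2]+sz*H/2) for sz in(-1,1) for sx,sy in((-1,-1),(-1,1),(1,1),(1,-1))]
def over(d,boxes,x0,y0,x1,y1,k,name):
    c=cv2.resize(np.ascontiguousarray(d["frame"][y0:y1,x0:x1,::-1]),None,fx=k,fy=k,interpolation=cv2.INTER_CUBIC)
    c=cv2.convertScaleAbs(c,alpha=1.5,beta=5)
    for b,col in boxes:
        q=[tuple(int(v) for v in ((p-[x0,y0]+.5)*k)) for p in proj(d,box(*b))]
        for i in range(4):
            cv2.line(c,q[i],q[(i+1)%4],col,1);cv2.line(c,q[4+i],q[4+(i+1)%4],col,1);cv2.line(c,q[i],q[i+4],col,1)
    cv2.imwrite("pics/"+name,c)
E
python3 - <<'E'
from h import *
G=(0,255,0);B=(255,0,0);C=(255,0,255)
bs=[((.632,.231,.040),7.5,.084,.056,.044)]
t=cam("top");s=cam("side")
S=[((.6495,-.2585,.119),7.5,.072,.054,.038),((.6495,-.2585,.080),9,.116,.056,.040),((.6495,-.2585,.039),10,.160,.058,.042)]
B1=[(b,c) for b,c in zip(bs,[G])]+[(((.6334,.2612,.009),0.,.18,.09,.018),B)]
B2=list(zip(S,[G,B,C]))
over(t,B1,145,125,235,190,6,"c1.png");over(s,B1,250,180,330,225,6,"c2.png")
over(t,B2,350,118,445,188,6,"c3.png");over(s,B2,385,210,485,300,6,"c4.png")
i=[cv2.imread(f"pics/c{k}.png") for k in(1,2,3,4)]
def row(a,b):
    h=max(a.shape[0],b.shape[0]); p=lambda x:np.pad(x,((0,h-x.shape[0]),(0,0),(0,0))); return np.hstack([p(a),p(b)])
for n,(a,b) in {"d1":(i[0],i[1]),"d2":(i[2],i[3])}.items():
    r=row(a,b); cv2.imwrite(f"pics/{n}.png",cv2.resize(r,None,fx=.68,fy=.68,interpolation=cv2.INTER_AREA))
E
```

```text
(no output)
```

View pics/d1.png

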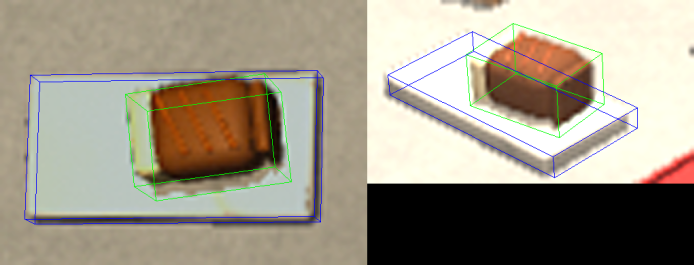

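View pics/d2.png

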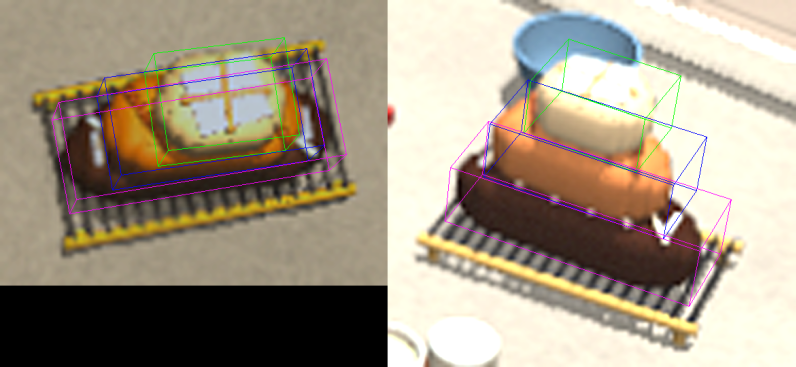

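```bash
python3 - <<'E'
from h import *
s=cam("side");t=cam("top")
f=lambda p,z:back(s,np.array(p)-.5,z)[:2].round(4)
print("marble side corners", [f(p,.018) for p in[(254.3,199),(293.5,219.5),(313.5,208.5)]])
print("old bottom: front-corner",f((296.3,211),.018),"right",f((305.2,205),.018),"crumb bottom front",f((276.5,205),.018))
print("old ridge top: ",f((296.3,200.5),.058),f((304.5,195),.058),"crumb top",f((275.8,195.5),.062),f((275.8,195.5),.055))
g=lambda p,z:back(t,np.array(p)-.5,z)[:2].round(4)
print("top ridge",g((206.5,145),.06),g((209,144.5),.06),g((211,161.5),.06),g((213.8,164.5),.018),g((214,150),.018))
print("rack side corners",[f(p,.018) for p in[(392.5,268),(460,290),(472,270)]])
E
```

```text
marble side corners [array([0.5842, 0.35  ]), array([0.5801, 0.1717]), array([0.6639, 0.169 ])]
old bottom: front-corner [0.6194 0.1987] right [0.6623 0.2024] crumb bottom front [0.6046 0.2698]
old ridge top:  [0.6166 0.1935] [0.656  0.1975] crumb top [0.5928 0.2562] [0.6009 0.2654]
top ridge [0.6612 0.2016] [0.6623 0.1956] [0.6209 0.1897] [0.6225 0.1925] [0.659  0.1928]
rack side corners [array([ 0.5831, -0.1809]), array([ 0.6202, -0.3537]), array([ 0.709 , -0.3385])]
```

What could be mistaken for the first target: the half loaf at (196,156), the basket rolls at (40,170), the golden loaf in the stack (395,150), and the coloured look-alikes at (416,289), (470,247) and (474,320). I choose (196,156): it is mid-brown with a pale cut end and sits on the marble, and the close crop confirmed this. It lies at about (.633,.231), yaw 8°, and its height and size agree with the task's figures. I'll move above it now.

```bash
python3 -m inch '[[[1,4,-3,0,0,0,-6],[1,8,-6,0,0,0,-12],[1,12,-8,0,0,0,-18],[1,16,-11,0,0,0,-24],[1,20,-14,0,0,0,-30],[1,24,-16,0,0,0,-36],[1,28,-19,0,0,0,-42],[1,32,-22,-2,0,0,-48],[1,36,-24,-4,0,0,-54],[1,40,-26,-6,0,0,-59.2],[1,42,-27.6,-8,0,0,-59.2],[1,42,-27.6,-10,0,0,-59.2],[1,42,-27.6,-10,0,0,-59.2]]]' 40
python3 - <<'E'
from h import *
t=cam("top");s=cam("side")
crop(t,130,90,260,200,6,"e1.png");crop(s,230,140,350,230,6,"e2.png")
E
```

```text
time_s: 2.08
position: [0.6325, 0.2307, 0.1296]
tool_rot: [[0.99, -0.004, -0.139], [0.139, -0.001, 0.99], [-0.004, -1.0, -0.0]]
ft_force: [0.3, -0.1, 0.0]
grip_width: 0.085
```

View pics/e2.png

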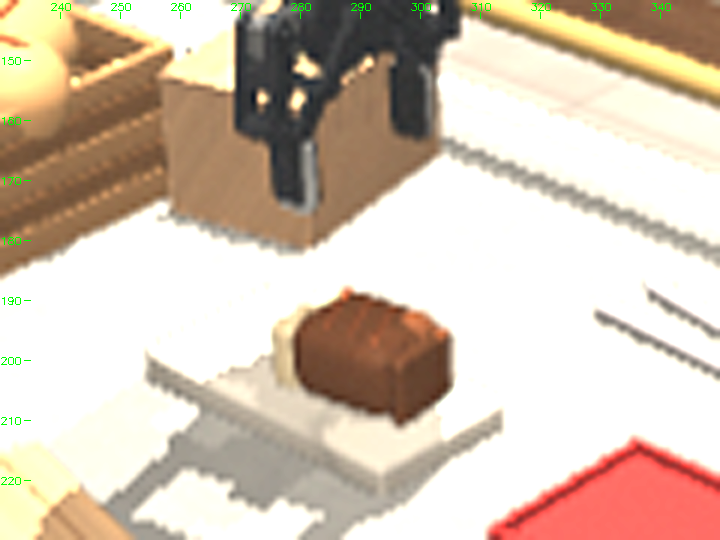

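The side view shows the open fingers at about (280,172) and (300,160), straddling the half loaf at (290,198). I'll descend and grip.

```bash
python3 -m inch '[[[1,0,0,-2,0,0,0],[1,0,0,-4,0,0,0],[1,0,0,-6,0,0,0],[1,0,0,-8,0,0,0],[1,0,0,-9.5,0,0,0],[1,0,0,-10.4,0,0,0],[1,0,0,-10.4,0,0,0],[-1,0,0,-10.4,0,0,0],[-1,0,0,-10.4,0,0,0],[-1,0,0,-10.4,0,0,0],[-1,0,0,-10.4,0,0,0],[-1,0,0,-10.4,0,0,0],[-1,0,0,-10.4,0,0,0],[-1,0,0,-10.4,0,0,0],[-1,0,0,-10.4,0,0,0]]]' 40
python3 - <<'E'
from h import *
t=cam("top");s=cam("side")
crop(s,230,130,350,230,6,"f2.png")
E
```

```text
time_s: 4.05
position: [0.6336, 0.2311, 0.0283]
tool_rot: [[0.99, 0.002, -0.139], [0.139, 0.0, 0.99], [0.002, -1.0, 0.0]]
ft_force: [0.3, -0.3, 6.0]
grip_width: 0.0556
```

View pics/f2.png

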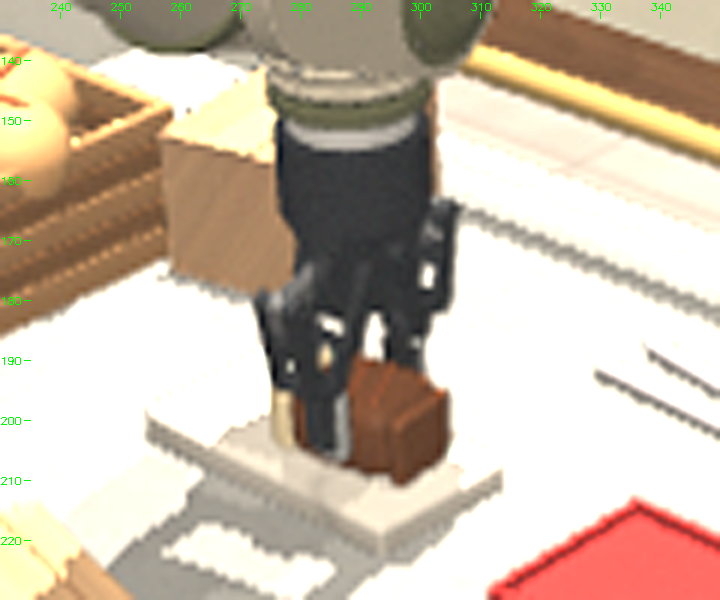

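The half loaf is gripped at 55.6 mm, near its middle. Now I'll lift it and carry it to the tray.

```bash
python3 -m inch '[[[-1,0,0,1,0,0,0],[-1,0,0,3,0,0,0],[-1,0,0,5,0,0,0],[-1,0,0,7,0,0,0],[-1,0.2,-2,8,0,0,-1],[-1,0.4,-5,8,0,0,-2],[-1,0.6,-8,8,0,0,-4],[-1,0.8,-11,8,0,0,-6],[-1,1,-14,8,0,0,-8],[-1,1.2,-17,8,0,0,-8],[-1,1.2,-19.5,8,0,0,-8],[-1,1.2,-21.5,8,0,0,-8],[-1,1.2,-22,8,0,0,-8],[-1,1.2,-22,6,0,0,-8],[-1,1.2,-22,4,0,0,-8],[-1,1.2,-22,2.5,0,0,-8],[-1,1.2,-22,1,0,0,-8],[-1,1.2,-22,1,0,0,-8]]]' 40
python3 - <<'E'
from h import *
t=cam("top");s=cam("side")
crop(s,290,160,410,260,6,"g2.png")
E
```

```text
time_s: 6.4
position: [0.6445, 0.0113, 0.0362]
tool_rot: [[1.0, -0.002, -0.0], [0.0, 0.0, 1.0], [-0.002, -1.0, 0.0]]
ft_force: [-0.4, 1.3, -1.0]
grip_width: 0.0555
```

View pics/g2.png

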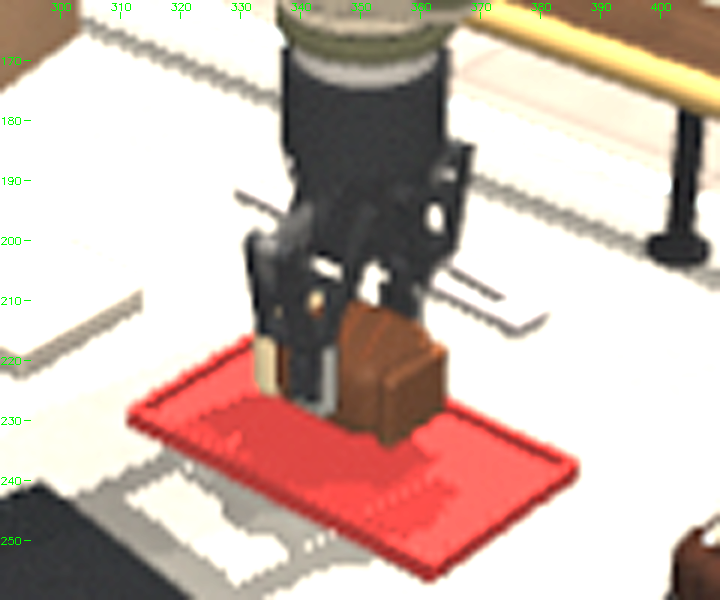

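The half loaf hangs level over the tray at about (370,222). I'll lower it slowly, then release with a small opening.

```bash
python3 -m inch '[[[-1,0,0,-0.6,0,0,0],[-1,0,0,-1.2,0,0,0],[-1,0,0,-1.6,0,0,0],[-1,0,0,-1.9,0,0,0],[-1,0,0,-2.1,0,0,0],[-1,0,0,-2.2,0,0,0],[-1,0,0,-2.2,0,0,0]]]' 40
```

```text
time_s: 7.38
position: [0.6451, 0.011, 0.0154]
tool_rot: [[1.0, 0.0, -0.0], [0.0, -0.0, 1.0], [0.0, -1.0, -0.0]]
ft_force: [0.3, 0.1, -2.6]
grip_width: 0.0555
```

```bash
python3 -m inch '[[[-1,0,0,-0.05,0,0,0],[-1,0,0,-0.1,0,0,0],[-1,0,0,-0.1,0,0,0]]]' 40
```

```text
time_s: 7.75
position: [0.6451, 0.011, 0.0144]
tool_rot: [[1.0, 0.0, -0.0], [0.0, 0.0, 1.0], [0.0, -1.0, 0.0]]
ft_force: [-0.2, 0.5, -2.0]
grip_width: 0.0557
```

```bash
python3 -m inch '[[[-1,0,0,-0.05,0,0,0],[-1,0,0,-0.1,0,0,0],[-1,0,0,-0.1,0,0,0]]]' 40;  python3 - <<'E'
from h import *
s=cam("side")
crop(s,290,160,410,260,6,"g3.png")
E
```

```text
time_s: 8.12
position: [0.6451, 0.011, 0.0143]
tool_rot: [[1.0, 0.001, -0.0], [0.0, -0.0, 1.0], [0.001, -1.0, -0.0]]
ft_force: [-3.5, 0.4, 7.1]
grip_width: 0.0556
```

View pics/g3.png

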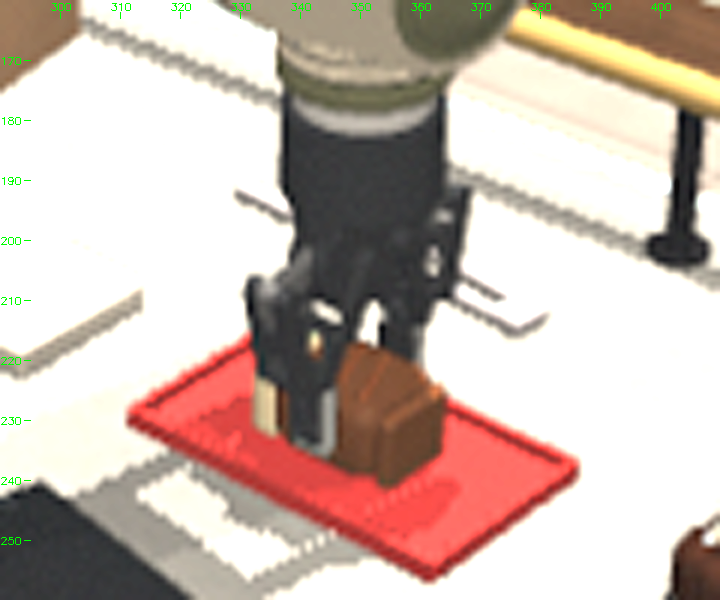

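The force jumped to +7 N, so the loaf is down. I'll open partly and retreat.

```bash
python3 -m inch '[[[0.6,0,0,0.1,0,0,0],[0.6,0,0,0.1,0,0,0],[0.6,0,0,0.1,0,0,0],[0.6,0,0,0.1,0,0,0],[0.6,0,0,1,0,0,0],[0.6,0,0,3,0,0,0],[0.6,0,0,6,0,0,0],[0.6,0,0,10,0,0,0],[1,0,-3,14,0,0,0],[1,0,-6,17,0,0,0],[1,0,-11,18,0,0,2],[1,0,-16,18,0,0,4],[1,0,-20,18,0,0,6],[1,0,-20,18,0,0,7.5],[1,0,-20,18,0,0,7.5]]]' 40;  python3 - <<'E'
from h import *
s=cam("side");t=cam("top")
crop(s,290,160,410,260,4,"g4.png");crop(t,240,125,335,190,6,"g5.png")
crop(t,340,100,460,190,6,"g6.png")
E
```

```text
time_s: 10.05
position: [0.645, -0.1883, 0.1937]
tool_rot: [[0.991, 0.0, -0.131], [0.131, 0.0, 0.991], [0.0, -1.0, 0.0]]
ft_force: [1.2, 0.0, 0.1]
grip_width: 0.0852
```

View pics/g4.png

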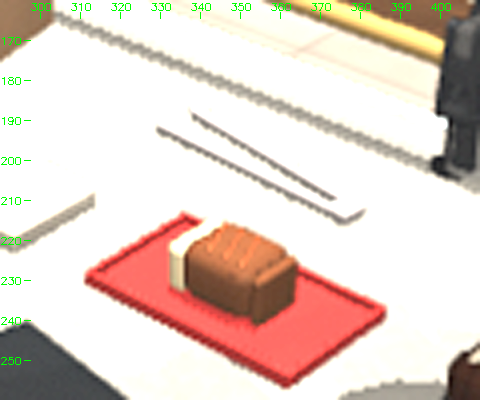

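View pics/g5.png

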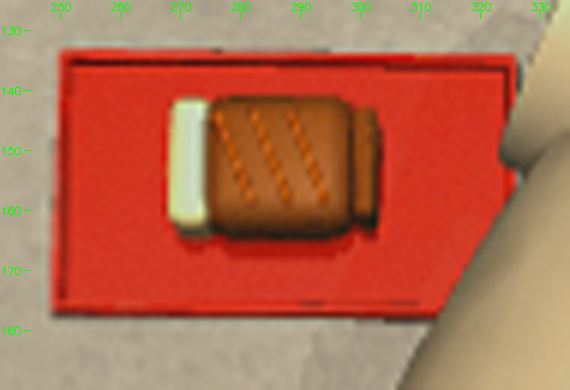

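The half loaf lies flat in the tray at about (286,153), well inside the rim. Next is the roll at (.649,-.258), yaw 7.4°.

```bash
python3 -m inch '[[[1,0.2,-3.5,0,0,0,0],[1,0.4,-7,0,0,0,0],[1,0.4,-7,-2,0,0,0],[1,0.4,-7,-4,0,0,0],[1,0.4,-7,-6,0,0,0],[1,0.4,-7,-8,0,0,0],[1,0.4,-7,-9.2,0,0,0],[1,0.4,-7,-9.2,0,0,0]]]' 40;  python3 - <<'E'
from h import *
s=cam("side");t=cam("top")
crop(s,385,150,485,300,4,"i4.png");crop(t,340,100,460,190,6,"i6.png")
E
```

```text
time_s: 11.15
position: [0.649, -0.2582, 0.1008]
tool_rot: [[0.991, -0.001, -0.131], [0.131, 0.001, 0.991], [-0.001, -1.0, 0.001]]
ft_force: [-0.4, -0.2, 0.4]
grip_width: 0.0858
```

View pics/i4.png

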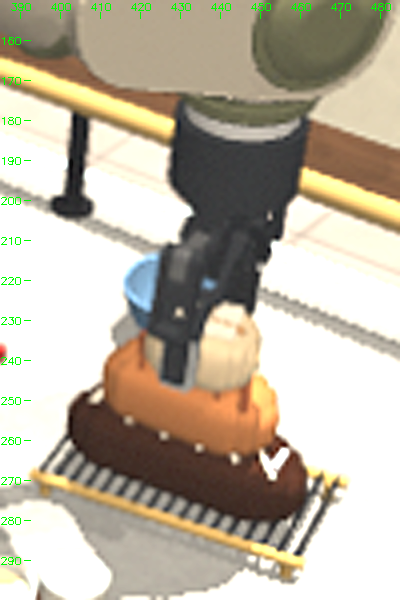

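View pics/i6.png

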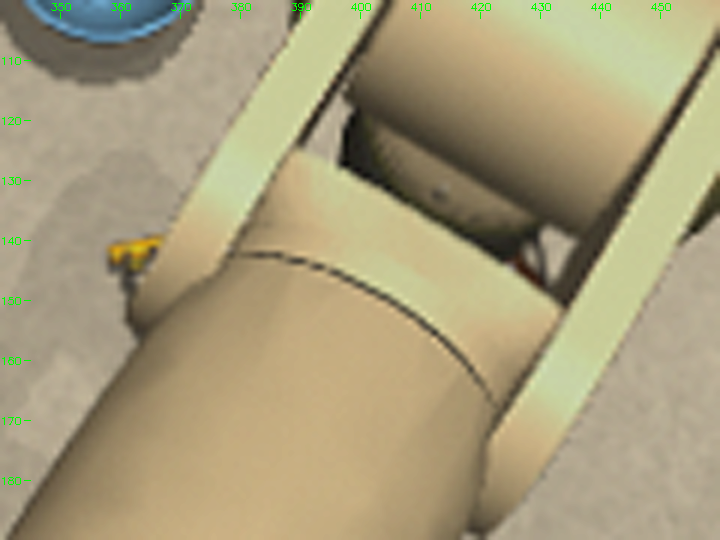

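```bash
python3 - <<'E'
from h import *
s=cam("side")
for p in [(.649,-.258,.138),(.622,-.2615,.119),(.6025,-.264,.119),(.6025,-.264,.114)]: print(p,proj(s,[p]))
E
```

```text
(0.649, -0.258, 0.138) [[437.74005921 228.65953374]]
(0.622, -0.2615, 0.119) [[432.10570386 240.5526114 ]]
(0.6025, -0.264, 0.119) [[428.643472   244.55650329]]
(0.6025, -0.264, 0.114) [[428.39900715 246.26698844]]
```

The finger is where it should be relative to the roll (expected x of about 429 px, seen at 430). I'll grip.

```bash
python3 -m inch '[[[-1,0,0,0,0,0,0],[-1,0,0,0,0,0,0],[-1,0,0,0,0,0,0],[-1,0,0,0,0,0,0],[-1,0,0,0,0,0,0],[-1,0,0,0,0,0,0],[-1,0,0,0,0,0,0],[-1,0,0,0.5,0,0,0],[-1,0,0,1.5,0,0,0],[-1,0,0,3,0,0,0],[-1,0,0,5,0,0,0],[-1,0,0,7,0,0,0],[-1,0,0,9,0,0,0],[-1,0,0,10,0,0,0],[-1,0,0,10,0,0,0]]]' 40;  python3 - <<'E'
from h import *
s=cam("side")
crop(s,385,100,485,300,3,"i7.png")
E
```

```text
time_s: 13.18
position: [0.6492, -0.259, 0.2021]
tool_rot: [[0.991, 0.001, -0.131], [0.131, -0.001, 0.991], [0.001, -1.0, -0.001]]
ft_force: [0.4, -0.6, -1.0]
grip_width: 0.0539
```

View pics/i7.png

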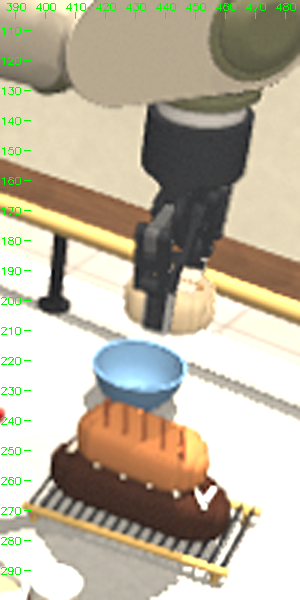

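```bash
python3 -m inch '[[[-1,-0.1,4,0,0,0,-1],[-1,-0.2,8,0,0,0,-2],[-1,-0.3,12,0,0,0,-3],[-1,-0.5,16,0,0,0,-4],[-1,-0.6,20,0,0,0,-5],[-1,-0.7,24,0,0,0,-6],[-1,-0.8,28,0,0,0,-7],[-1,-1,32,0,0,0,-7.3],[-1,-1.1,36,0,0,0,-7.3],[-1,-1.2,40,0,0,0,-7.3],[-1,-1.3,44,0,0,0,-7.3],[-1,-1.4,47,0,0,0,-7.3],[-1,-1.5,50,0,0,0,-7.3],[-1,-1.6,51.5,-2,0,0,-7.3],[-1,-1.6,52,-4,0,0,-7.3],[-1,-1.6,52,-7,0,0,-7.3],[-1,-1.6,52,-10,0,0,-7.3],[-1,-1.6,52,-13,0,0,-7.3],[-1,-1.6,52,-15,0,0,-7.3],[-1,-1.6,52,-15,0,0,-7.3]]]' 40;  python3 - <<'E'
from est import *
s=cam("side");t=cam("top")
print(back(t,(284.8,152.3),.048))
crop(s,230,110,350,230,5,"j1.png");crop(t,350,118,445,188,8,"j2.png")
E
```

```text
time_s: 15.72
position: [0.6318, 0.2607, 0.0489]
tool_rot: [[1.0, -0.005, -0.004], [0.004, -0.001, 1.0], [-0.005, -1.0, -0.001]]
ft_force: [0.0, 0.2, -1.7]
grip_width: 0.0538
[0.6435812  0.01323654 0.048     ]
```

View pics/j1.png

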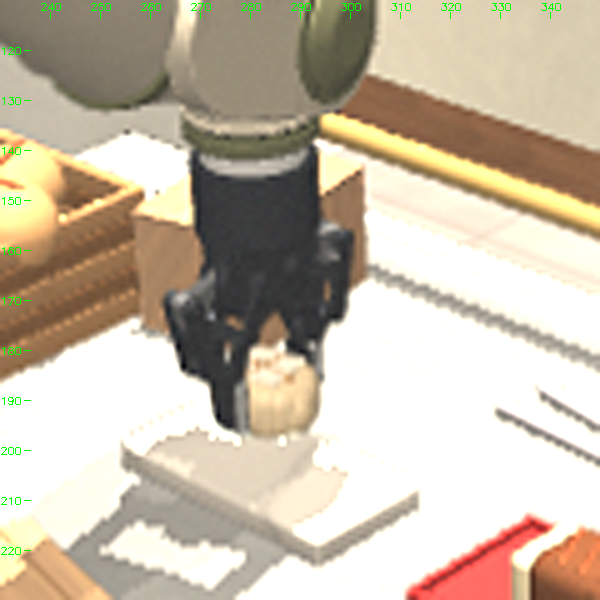

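View pics/j2.png

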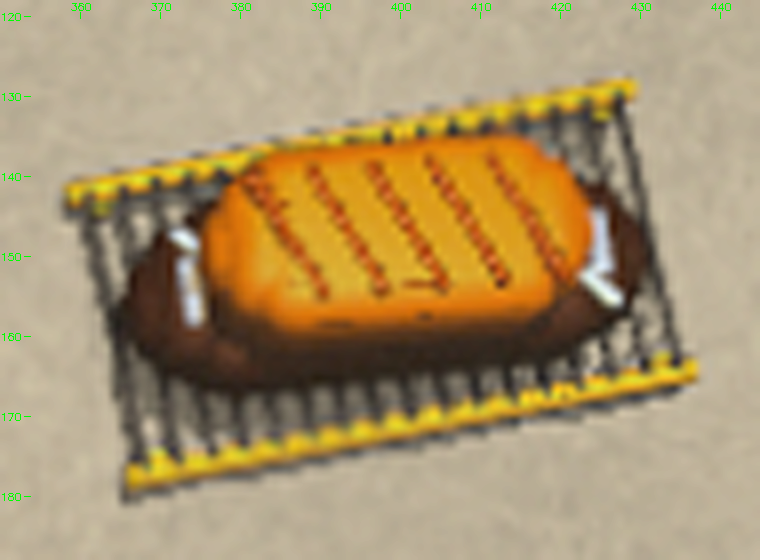

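```bash
python3 -m inch '[[[-1,0,0,-0.8,0,0,0],[-1,0,0,-1.5,0,0,0],[-1,0,0,-2,0,0,0],[-1,0,0,-2.4,0,0,0],[-1,0,0,-2.7,0,0,0],[-1,0,0,-2.7,0,0,0],[-1,0,0,-2.7,0,0,0]]]' 40
```

```text
time_s: 16.7
position: [0.6332, 0.2611, 0.0245]
tool_rot: [[1.0, 0.0, -0.004], [0.004, 0.0, 1.0], [0.0, -1.0, 0.0]]
ft_force: [-0.2, -0.3, -1.0]
grip_width: 0.0534
```

```bash
python3 -m inch '[[[-1,0,0,-0.1,0,0,0],[-1,0,0,-0.2,0,0,0],[-1,0,0,-0.2,0,0,0]]]' 40; python3 -m inch '[[[-1,0,0,-0.1,0,0,0],[-1,0,0,-0.15,0,0,0],[-1,0,0,-0.15,0,0,0]]]' 40
```

```text
time_s: 17.08
position: [0.633, 0.261, 0.0222]
tool_rot: [[1.0, -0.0, -0.004], [0.004, -0.0, 1.0], [-0.0, -1.0, -0.0]]
ft_force: [0.1, -0.0, -0.8]
grip_width: 0.0534
time_s: 17.45
position: [0.633, 0.261, 0.0208]
tool_rot: [[1.0, -0.0, -0.004], [0.004, -0.0, 1.0], [-0.0, -1.0, -0.0]]
ft_force: [0.2, 0.6, -1.6]
grip_width: 0.0536
```

```bash
python3 -m inch '[[[-1,0,0,-0.1,0,0,0],[-1,0,0,-0.15,0,0,0],[-1,0,0,-0.15,0,0,0]]]' 40
```

```text
time_s: 17.82
position: [0.6332, 0.2611, 0.02]
tool_rot: [[1.0, 0.001, -0.004], [0.004, 0.0, 1.0], [0.001, -1.0, 0.0]]
ft_force: [-2.3, -1.1, 4.2]
grip_width: 0.0531
```

```bash
python3 -m inch '[[[0.7,0,0,0.1,0,0,0],[0.7,0,0,0.1,0,0,0],[0.7,0,0,0.1,0,0,0],[0.7,0,0,0.1,0,0,0],[0.7,0,0,1,0,0,0],[0.7,0,0,3,0,0,0],[0.7,0,0,6,0,0,0],[1,0,-1,10,0,0,0],[1,0,-5,14,0,0,0],[1,0,-10,17,0,0,0],[1,0,-15,18,0,0,0],[1,0,-20,18,0,0,0],[1,0,-25,18,0,0,0],[1,0,-25,18,0,0,0]]]' 40;  python3 - <<'E'
from est import *
s=cam("side");t=cam("top")
for p in[(401.1,146.2),(385.7,147.5),(415.7,145)]: print(back(t,np.array(p)-.5,.1))
G=(0,255,0)
over(t,[(((.6332,.2611,.037),0,.072,.054,.038),G)],145,125,235,190,8,"k1.png")
crop(s,230,150,330,230,5,"k2.png")
E
```

```text
time_s: 19.58
position: [0.6331, 0.0078, 0.2]
tool_rot: [[1.0, 0.001, 0.001], [-0.001, -0.001, 1.0], [0.001, -1.0, -0.001]]
ft_force: [0.3, 0.3, 0.8]
grip_width: 0.0856
[ 0.64733982 -0.25493657  0.1       ]
[ 0.6440098  -0.21959129  0.1       ]
[ 0.65049019 -0.28858799  0.1       ]
```

View pics/k1.png

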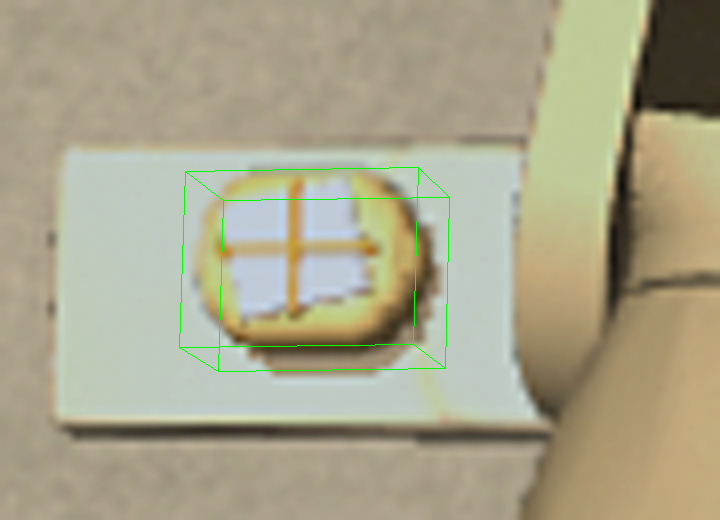

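View pics/k2.png

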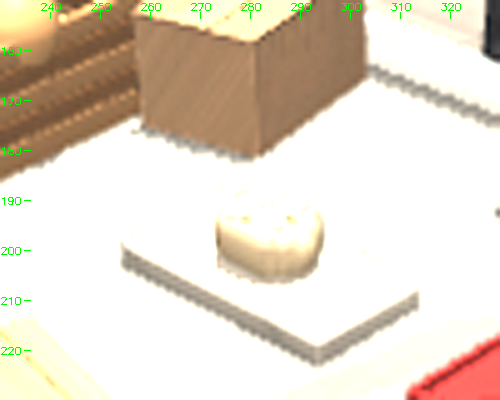

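The roll sits upright and centred to within about 4 mm on the marble, cross at about (182,155). The golden loaf is at (.647,-.255), yaw 5.5°. I'll approach it.

```bash
python3 -m inch '[[[1,0.2,-5,0,0,0,1],[1,0.4,-10,0,0,0,2],[1,0.7,-15,0,0,0,3],[1,1,-20,0,0,0,4],[1,1.4,-24,0,0,0,5.6],[1,1.4,-26.3,-2,0,0,5.6],[1,1.4,-26.3,-4,0,0,5.6],[1,1.4,-26.3,-6,0,0,5.6],[1,1.4,-26.3,-8,0,0,5.6],[1,1.4,-26.3,-10,0,0,5.6],[1,1.4,-26.3,-12,0,0,5.6],[1,1.4,-26.3,-13.8,0,0,5.6],[1,1.4,-26.3,-13.8,0,0,5.6]]]' 40;  python3 - <<'E'
from h import *
s=cam("side")
crop(s,385,150,485,300,4,"l1.png")
print(proj(s,[(.600,-.259,.075),(.647,-.255,.1)]))
E
```

```text
time_s: 21.3
position: [0.6464, -0.2507, 0.0593]
tool_rot: [[0.995, -0.003, -0.102], [0.102, 0.002, 0.995], [-0.003, -1.0, 0.002]]
ft_force: [-0.4, 0.8, -0.4]
grip_width: 0.0852
[[424.20381662 258.96506082]
 [434.29765513 241.41395627]]
```

View pics/l1.png

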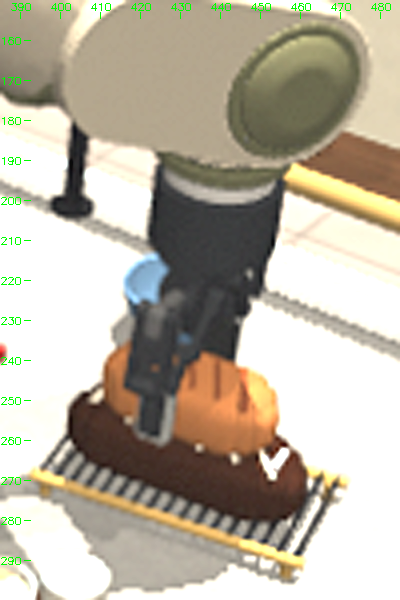

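```bash
python3 -m inch '[[[1,0.1,-0.4,0.3,0,0,0],[1,0.1,-0.4,0.3,0,0,0],[-1,0.1,-0.4,0.3,0,0,0],[-1,0.1,-0.4,0.3,0,0,0],[-1,0.1,-0.4,0.3,0,0,0],[-1,0.1,-0.4,0.3,0,0,0],[-1,0.1,-0.4,0.3,0,0,0],[-1,0.1,-0.4,0.3,0,0,0],[-1,0.1,-0.4,0.3,0,0,0]]]' 40; python3 -m inch '[[[-1,0,0,0.5,0,0,0],[-1,0,0,1.5,0,0,0],[-1,0,0,3,0,0,0],[-1,0,0,5,0,0,0],[-1,0,0,7,0,0,0],[-1,0,0,9,0,0,0],[-1,0,0,11,0,0,0],[-1,0,0,12,0,0,0],[-1,0,0,12,0,0,0],[-1,0,0,12,0,0,0]]]' 40; python3 - <<'E'
from h import *
s=cam("side")
crop(s,385,120,485,300,3,"l2.png")
E
```

```text
time_s: 22.48
position: [0.6481, -0.2561, 0.0647]
tool_rot: [[0.995, 0.0, -0.101], [0.101, -0.0, 0.995], [0.0, -1.0, -0.0]]
ft_force: [-1.4, -1.0, 5.9]
grip_width: 0.0557
time_s: 23.72
position: [0.6478, -0.2558, 0.1834]
tool_rot: [[0.995, -0.001, -0.101], [0.101, 0.001, 0.995], [-0.001, -1.0, 0.001]]
ft_force: [-0.7, -0.4, -2.2]
grip_width: 0.0553
```

View pics/l2.png

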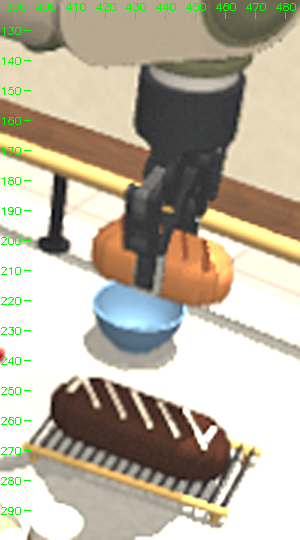

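```bash
python3 -m inch '[[[-1,-1,2.5,0,0,0,-1],[-1,-3,7,0,0,0,-3],[-1,-5,11.5,0,0,0,-5],[-1,-7,16,0,0,0,-7],[-1,-9,20.5,0,0,0,-9],[-1,-11,25,0,0,0,-11],[-1,-13,30,0,0,0,-13],[-1,-15,34.5,0,0,0,-15],[-1,-17,39,0,0,0,-17],[-1,-19,43.5,0,0,0,-18.4],[-1,-20.5,47,0,0,0,-18.4],[-1,-21.3,49.5,0,0,0,-18.4],[-1,-21.6,50.7,-1,0,0,-18.4],[-1,-21.6,50.7,-4,0,0,-18.4],[-1,-21.6,50.7,-7,0,0,-18.4],[-1,-21.6,50.7,-10,0,0,-18.4],[-1,-21.6,50.7,-12.5,0,0,-18.4],[-1,-21.6,50.7,-13.5,0,0,-18.4],[-1,-21.6,50.7,-13.5,0,0,-18.4],[-1,-21.6,50.7,-13.5,0,0,-18.4]]]' 40;  python3 - <<'E'
from h import *
s=cam("side");t=cam("top")
crop(s,190,150,310,270,5,"m1.png");crop(t,350,118,445,188,8,"m2.png");crop(t,145,205,240,275,5,"m3.png")
E
```

```text
time_s: 26.28
position: [0.4326, 0.2511, 0.05]
tool_rot: [[0.976, 0.001, 0.218], [-0.218, 0.0, 0.976], [0.001, -1.0, 0.001]]
ft_force: [-0.1, 0.0, -1.6]
grip_width: 0.0557
```

View pics/m1.png

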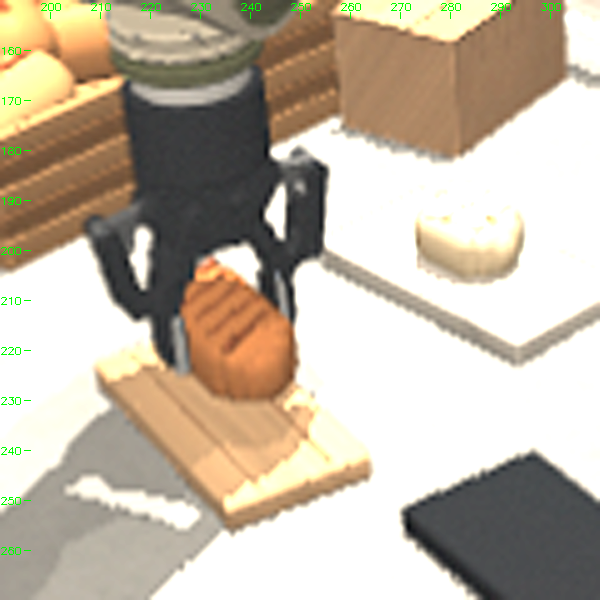

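View pics/m2.png

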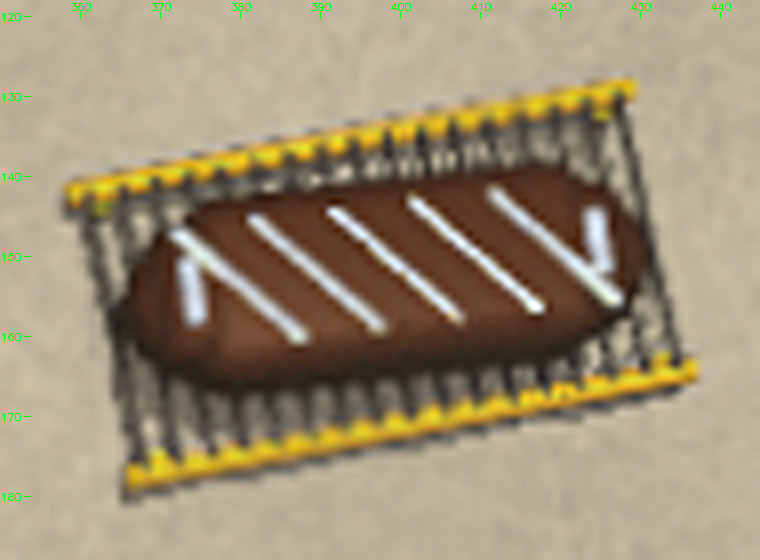

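```bash
python3 -m inch '[[[-1,-0.1,0,-0.8,0,0,0],[-1,-0.1,0,-1.5,0,0,0],[-1,-0.1,0,-2,0,0,0],[-1,-0.1,0,-2.3,0,0,0],[-1,-0.1,0,-2.5,0,0,0],[-1,-0.1,0,-2.5,0,0,0]]]' 40; python3 - <<'E'
from h import *
t=cam("top")
for p in[(379.75,153.75),(399.5,151),(419.5,149),(374,154.5),(425,148.2)]: print(back(t,np.array(p)-.5,.06))
E
```

```text
time_s: 27.12
position: [0.4311, 0.251, 0.0243]
tool_rot: [[0.976, -0.0, 0.218], [-0.218, -0.0, 0.976], [-0.0, -1.0, -0.0]]
ft_force: [0.7, -0.5, -1.8]
grip_width: 0.0557
[ 0.63882382 -0.21097565  0.06      ]
[ 0.64581706 -0.25796262  0.06      ]
[ 0.65113654 -0.30579645  0.06      ]
[ 0.63693292 -0.19733922  0.06      ]
[ 0.65322897 -0.31902065  0.06      ]
```

```bash
python3 -m inch '[[[-1,0,0,-0.1,0,0,0],[-1,0,0,-0.15,0,0,0],[-1,0,0,-0.15,0,0,0]]]' 40;
```

```text
time_s: 27.55
position: [0.4311, 0.251, 0.0228]
tool_rot: [[0.976, 0.0, 0.218], [-0.218, 0.0, 0.976], [0.0, -1.0, 0.0]]
ft_force: [0.8, 0.7, -1.3]
grip_width: 0.0555
```

```bash
python3 -m inch '[[[-1,0,0,-0.05,0,0,0],[-1,0,0,-0.1,0,0,0],[-1,0,0,-0.1,0,0,0]]]' 40;
```

```text
time_s: 27.92
position: [0.4311, 0.2511, 0.0226]
tool_rot: [[0.976, 0.001, 0.218], [-0.218, 0.0, 0.976], [0.001, -1.0, 0.0]]
ft_force: [-2.0, -1.4, 7.8]
grip_width: 0.0555
```

```bash
python3 -m inch '[[[0.7,0,0,0.1,0,0,0],[0.7,0,0,0.1,0,0,0],[0.7,0,0,0.1,0,0,0],[0.7,0,0,0.1,0,0,0],[0.7,0,0,1,0,0,0],[0.7,0,0,3,0,0,0],[0.7,0,0,6,0,0,0],[1,0,0,10,0,0,0],[1,3,-5,14,0,0,3],[1,6,-10,17,0,0,6],[1,9,-16,18,0,0,10],[1,12,-22,18,0,0,14],[1,15,-28,18,0,0,17],[1,18,-34,18,0,0,20],[1,20,-40,18,0,0,20],[1,21.4,-45,18,0,0,20],[1,21.4,-50.9,16,0,0,20],[1,21.4,-50.9,12,0,0,20],[1,21.4,-50.9,10,0,0,20],[1,21.4,-50.9,10,0,0,20]]]' 40;  python3 - <<'E'
from est import *
s=cam("side");t=cam("top")
over(t,[(((.4317,.2511,.038),-12.6,.116,.056,.040),(0,255,0)),(((.4317,.2511,.009),-12.6,.18,.09,.018),(255,0,0))],145,205,240,275,7,"n1.png")
crop(s,190,180,310,270,5,"n2.png")
E
```

```text
time_s: 30.42
position: [0.6444, -0.2578, 0.1207]
tool_rot: [[0.992, -0.003, -0.129], [0.129, 0.002, 0.992], [-0.003, -1.0, 0.002]]
ft_force: [-1.2, 0.2, 0.6]
grip_width: 0.0854
```

View pics/n1.png

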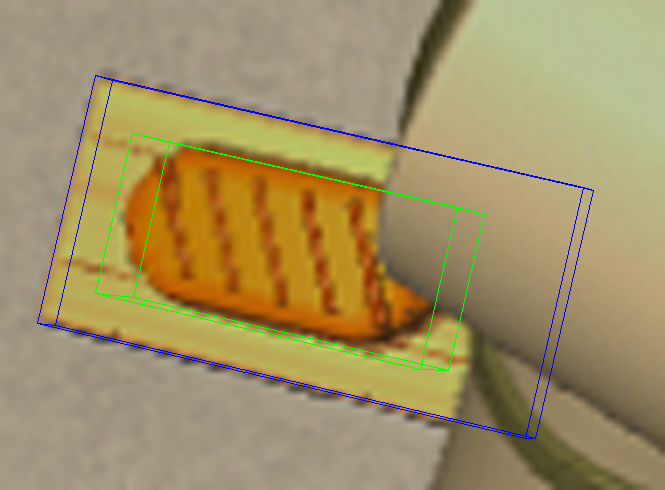

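View pics/n2.png

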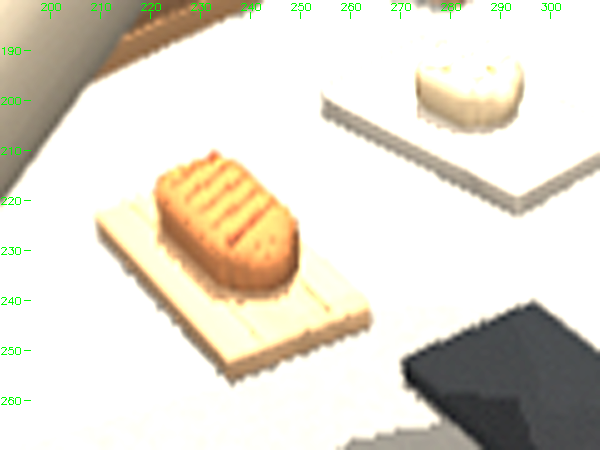

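The golden loaf lies centred along the wood, matching the overlay. Now I'll go down to the rye.

```bash
python3 -m inch '[[[1,0,0,-2,0,0,0],[1,0,0,-4,0,0,0],[1,0,0,-6,0,0,0],[1,0,0,-7,0,0,0],[1,0,0,-7,0,0,0]]]' 40;  python3 - <<'E'
from h import *
s=cam("side")
crop(s,385,190,485,300,5,"o1.png")
E
```

```text
time_s: 31.15
position: [0.6453, -0.2578, 0.0524]
tool_rot: [[0.992, 0.0, -0.129], [0.129, -0.0, 0.992], [0.0, -1.0, -0.0]]
ft_force: [-0.6, 0.2, 0.3]
grip_width: 0.0853
```

View pics/o1.png

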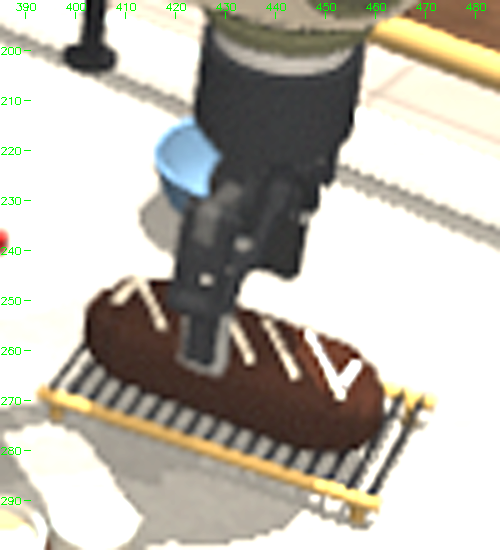

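```bash
python3 -m inch '[[[1,0,0,-1,0,0,0],[1,0,0,-2,0,0,0],[1,0,0,-2.8,0,0,0],[1,0,0,-2.8,0,0,0],[-1,0,0,-2.8,0,0,0],[-1,0,0,-2.8,0,0,0],[-1,0,0,-2.8,0,0,0],[-1,0,0,-2.8,0,0,0],[-1,0,0,-2.8,0,0,0],[-1,0,0,-2.8,0,0,0],[-1,0,0,-2.8,0,0,0],[-1,0,0,-2.8,0,0,0]]]' 55; python3 -m inch '[[[-1,0,0,0.5,0,0,0],[-1,0,0,1.5,0,0,0],[-1,0,0,3,0,0,0],[-1,0,0,5,0,0,0],[-1,0,0,7,0,0,0],[-1,0,0,9,0,0,0],[-1,0,0,11,0,0,0],[-1,0,0,13,0,0,0],[-1,0,0,14,0,0,0],[-1,0,0,14,0,0,0],[-1,0,0,14,0,0,0]]]' 55; python3 - <<'E'
from h import *
s=cam("side")
crop(s,385,120,485,300,3,"o2.png")
E
```

```text
time_s: 32.7
position: [0.6453, -0.2582, 0.0245]
tool_rot: [[0.992, 0.001, -0.129], [0.129, -0.001, 0.992], [0.001, -1.0, -0.001]]
ft_force: [-0.6, 0.1, 4.7]
grip_width: 0.0571
time_s: 34.08
position: [0.6447, -0.2577, 0.1629]
tool_rot: [[0.992, -0.001, -0.129], [0.129, 0.001, 0.992], [-0.001, -1.0, 0.001]]
ft_force: [0.4, -0.2, -4.4]
grip_width: 0.0572
```

View pics/o2.png

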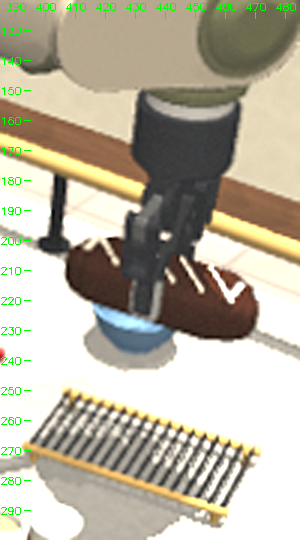

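```bash
python3 -m inch '[[[-1,0,1.5,1,0,0,-1],[-1,-0.5,4,2,0,0,-2],[-1,-1.5,7,2,0,0,-4],[-1,-3,10,2,0,0,-6],[-1,-5,13,2,0,0,-8],[-1,-7,16,2,0,0,-10],[-1,-9.5,19,2,0,0,-12],[-1,-12,21.5,2,0,0,-14],[-1,-14.5,24,2,0,0,-16],[-1,-17,26,1,0,0,-17.6],[-1,-18.7,26.9,-1,0,0,-17.6],[-1,-18.7,26.9,-4,0,0,-17.6],[-1,-18.7,26.9,-7,0,0,-17.6],[-1,-18.7,26.9,-10,0,0,-17.6],[-1,-18.7,26.9,-11.5,0,0,-17.6],[-1,-18.7,26.9,-11.5,0,0,-17.6],[-1,-18.7,26.9,-11.5,0,0,-17.6]]]' 55;  python3 - <<'E'
from h import *
s=cam("side")
crop(s,240,170,360,300,4,"p1.png")
E
```

```text
time_s: 36.25
position: [0.4586, 0.0112, 0.0498]
tool_rot: [[0.984, 0.002, 0.177], [-0.177, -0.0, 0.984], [0.002, -1.0, -0.0]]
ft_force: [-0.3, 0.1, -4.2]
grip_width: 0.0571
```

View pics/p1.png

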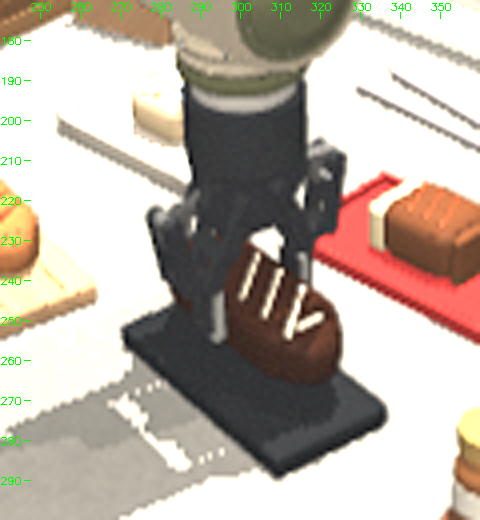

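```bash
python3 -m inch '[[[-1,0,0,-0.7,0,0,0],[-1,0,0,-1.3,0,0,0],[-1,0,0,-1.8,0,0,0],[-1,0,0,-2.1,0,0,0],[-1,0,0,-2.3,0,0,0],[-1,0,0,-2.3,0,0,0]]]' 55; python3 -m inch '[[[-1,0,0,-0.1,0,0,0],[-1,0,0,-0.15,0,0,0],[-1,0,0,-0.15,0,0,0]]]' 55
```

```text
time_s: 37.05
position: [0.458, 0.0111, 0.0257]
tool_rot: [[0.984, -0.0, 0.177], [-0.177, 0.0, 0.984], [-0.0, -1.0, 0.0]]
ft_force: [-0.5, -0.7, -4.0]
grip_width: 0.0573
time_s: 37.42
position: [0.4581, 0.011, 0.0244]
tool_rot: [[0.984, 0.0, 0.177], [-0.177, -0.0, 0.984], [0.0, -1.0, -0.0]]
ft_force: [0.1, -0.5, -3.6]
grip_width: 0.057
```

```bash
python3 -m inch '[[[-1,0,0,-0.05,0,0,0],[-1,0,0,-0.1,0,0,0],[-1,0,0,-0.1,0,0,0]]]' 55
```

```text
time_s: 37.8
position: [0.4581, 0.011, 0.0244]
tool_rot: [[0.984, 0.001, 0.177], [-0.177, -0.0, 0.984], [0.001, -1.0, -0.0]]
ft_force: [-3.7, -0.4, 13.4]
grip_width: 0.0571
```

Contact at 13 N. I'll release, retreat straight up and move clear of the camera views.

```bash
python3 -m inch '[[[0.7,0,0,0.1,0,0,0],[0.7,0,0,0.1,0,0,0],[0.7,0,0,0.1,0,0,0],[0.7,0,0,0.1,0,0,0],[0.7,0,0,1,0,0,0],[0.7,0,0,3,0,0,0],[0.7,0,0,6,0,0,0],[1,0,0,10,0,0,0],[1,-3,-4,14,0,0,0],[1,-6,-8,18,0,0,0],[1,-9,-13,20,0,0,0],[1,-12,-19,20,0,0,0],[1,-14,-25,20,0,0,0],[1,-16,-30,20,0,0,0],[1,-16,-30,20,0,0,0]]]' 40;  python3 - <<'E'
from h import *
t=cam("top")
G=(0,255,0);B=(255,0,0)
over(t,[(((.4317,.2511,.038),-12.6,.116,.056,.040),G),(((.4317,.2511,.009),-12.6,.18,.09,.018),B),
(((.4579,.0111,.039),-10.2,.16,.058,.042),G),(((.4579,.0111,.009),-10.2,.18,.09,.018),B),
(((.6332,.2611,.037),0,.072,.054,.038),G),(((.6334,.2612,.009),0,.18,.09,.018),B)],140,120,340,275,4,"q1.png")
s=cam("side"); crop(s,180,170,440,340,3,"q2.png")
E
```

```text
time_s: 39.67
position: [0.2965, -0.292, 0.2236]
tool_rot: [[0.983, -0.0, 0.183], [-0.183, -0.001, 0.983], [0.0, -1.0, -0.001]]
ft_force: [-0.6, 1.0, -0.0]
grip_width: 0.0854
```

View pics/q1.png

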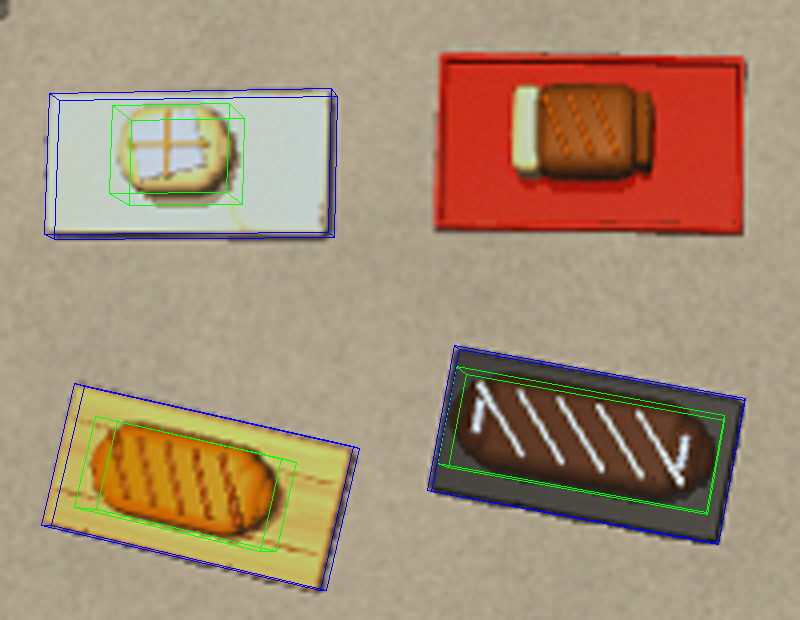

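View pics/q2.png

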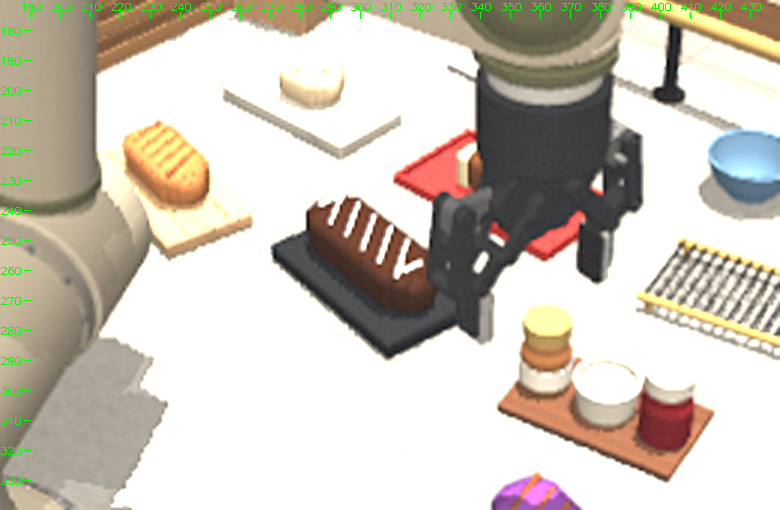

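The bread on each board agrees with its overlay to within about 4 mm, and the jars are standing at (362,290) and (402,305). I'll hand in.

```bash
python3 -m inch '[[[1,0,0,0,0,0,0],[1,0,0,0,0,0,0]]]'; python3 -c "
from rig import env
print(env.close_job())"
```

```text
time_s: 40.02
position: [0.2985, -0.2879, 0.2235]
tool_rot: [[0.985, 0.0, 0.175], [-0.175, -0.0, 0.985], [0.0, -1.0, -0.0]]
ft_force: [0.7, 0.8, -0.1]
grip_width: 0.0852
the job is handed in; nothing more can be done
None
```

I put the half loaf in the red tray, then placed the roll on the marble, the golden loaf on the wood and the rye on the slate, and handed the job in at about 40 s. Each piece was lowered until the wrist force showed contact before I let go.

**Placement:** in the last top view, the roll, golden loaf and rye sat upright and lengthwise on their boards, each within about 4 mm of the centre. I judged this by eye against outlines drawn at the measured positions. The half loaf lay flat near the middle of the tray.

**Jars and gripper:** both jars were standing where they were, and the gripper was empty and clear of everything.

**Disagreements:** the side camera put the marble board's edge about 5 mm off the top camera's reading, so I relied on the top camera. The roll's cross also showed about 3.5 mm off the planned spot. Both are well inside the 15 mm limit. No check failed.

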